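# Find the full tin by its weight, stack the empties, hold the full one up

## Robot

A 6-joint arm with a two-finger parallel gripper is mounted at the origin on a cart in front of the work surface, level with it; the furniture and walls round the work are solid. World frame = base frame: x ahead of the robot, y to its left, z up, the work surface at z = 0. Lengths are in m, angles in degrees, forces in N, time in s.
With the tool pointing down it reaches from about 0.325 to 0.85 m from the base axis. Payload 15.5 kg.
Tool frame: the origin (TCP) lies at the very end of the fingers, on their centre line; the grasp point (between the pads) lies arm.grip_depth behind it (arm.grip_depth is the distance from the TCP to the grasp point, in m); z points along the fingers, y is the direction in which the jaws open and shut (so a half turn about z gives the same grasp; the last joint's range is limited). The gripper opens to 91 mm and grips with 3 to 60 N. Pads are 32 mm wide; open, the fingers measure 118 mm over their backs; the gripper's body (76 mm by 178 mm) begins 60 mm behind the grasp point.
Start: joints at [-79.842, 28.281, 77.091, -0, 74.628, -5.472], TCP at [0.168, -0.602, 0.214] pointing down, gripper open.
Joint ranges: [-166.48, 166.48], [-47.26, 123.95], [12.59, 153.08], [-70.14, 250.14], [6.76, 159.57], [-176.63, 176.63]. Speed limits (degrees/s): [108.29, 108.29, 147.25, 172.46, 172.46, 172.46].

## Interface

Orientations are given as a 3x3 rotation matrix whose columns are the frame's x, y, z axes.
In Python, from rig import arm gives the robot as it stands. Calls block until the motion is done:
- arm.move_to(position, orientation): joint-space move of the TCP to a pose.
- arm.move_l(position, orientation=None, feed=0.15): straight line of the TCP; orientation=None keeps the orientation; feed is the mean speed in m/s.
- arm.move_joints(angles): joint-space move.
- arm.grip(opening): finger opening in m; the grip force is fixed at half the most; returns when the fingers have stopped.
- arm.sleep(seconds).
- arm.solve_ik(position, orientation): joint angles nearest the present ones, or None.
- arm.snapshot(name): name is "side" or "top"; returns the picture (384x512x3 uint8, red, green, blue); there is no depth.
- arm.get_calibration(name): a dict with "intrinsics" (3x3 intrinsics, pixels), "cam_to_world" (4x4, takes a point from camera to world coordinates). Camera axes: x right, y down, z forward; pixel columns grow to the right and rows downward; lengths in m; the calibration is good to about 2 mm. A picture is of the moment at which its call begins. get_calibration takes no time and is no camera call.
A pose or a line that the arm cannot do raises arm.Unreachable and nothing moves.
- arm.sign_off(): hands the job in, once; it reports no verdict.
Readings, each from a call of its own:
- arm.current_t(): time.
- arm.current_joint_positions(): joint angles.
- arm.current_dq(): joint speeds.
- arm.current_tau(): joint torques, N m.
- arm.current_ee_pos(): TCP position.
- arm.current_tool_rot(): TCP orientation.
- arm.current_force(): force on the tool from outside, world axes, zero at the start.
- arm.current_torque(): the same for the moment, N m.
- arm.current_width(): finger opening in m.
Only numpy, scipy, OpenCV 4.12 (cv2) and the standard library are available. Lean on these libraries where they do the work, as an engineer would, in place of code of your own. Each camera call takes 0.05 s, during which the arm holds its last target.

## Task

Three loose tins look alike, but one is full and two are empty: heft them to feel which is which. Stack the two empty ones on the row of three tins as the second layer of a pyramid, each standing upright across the gap between two neighbouring tins. Leave the row and the other things where they are. Finish while holding the full tin upright in the gripper, with its bottom more than 10 cm above the worktop and clear of everything else: do not put it down or let go.

Things in the scene. Friction and masses are not known exactly. Their poses are not given: they have to be found in the camera images.
- tin_a: closed plain metal kitchen tin, an upright cylinder 58 mm in diameter and 80 mm high with a flat top (the lid does not come off); origin at the centre of its underside, z up. One of the three loose tins (tin_a, tin_b, tin_c) which stand apart from one another on the worktop, to the right of the row of three. Two of them are empty and weigh 0.09 to 0.15 kg, one is full and weighs 0.40 to 0.52 kg; nothing shows which, and the names do not tell.
- tin_b: closed plain metal kitchen tin, an upright cylinder 58 mm in diameter and 80 mm high with a flat top (the lid does not come off); origin at the centre of its underside, z up. One of the three loose tins (tin_a, tin_b, tin_c) which stand apart from one another on the worktop, to the right of the row of three. Two of them are empty and weigh 0.09 to 0.15 kg, one is full and weighs 0.40 to 0.52 kg; nothing shows which, and the names do not tell.
- tin_c: closed plain metal kitchen tin, an upright cylinder 58 mm in diameter and 80 mm high with a flat top (the lid does not come off); origin at the centre of its underside, z up. One of the three loose tins (tin_a, tin_b, tin_c) which stand apart from one another on the worktop, to the right of the row of three. Two of them are empty and weigh 0.09 to 0.15 kg, one is full and weighs 0.40 to 0.52 kg; nothing shows which, and the names do not tell.
- row_left: closed plain metal kitchen tin, an upright cylinder 58 mm in diameter and 80 mm high with a flat top (the lid does not come off); origin at the centre of its underside, z up. Left end (seen from the robot) of a straight row of three empty tins standing on the worktop, 70 mm from centre to centre, so with 12 mm gaps; each weighs 0.15 kg and is not fixed.
- row_mid: closed plain metal kitchen tin, an upright cylinder 58 mm in diameter and 80 mm high with a flat top (the lid does not come off); origin at the centre of its underside, z up. Middle one of the row of three; its y axis points along the row, towards row_left. The row lies roughly across the robot's view, turned by up to 0.3 rad.
- row_right: closed plain metal kitchen tin, an upright cylinder 58 mm in diameter and 80 mm high with a flat top (the lid does not come off); origin at the centre of its underside, z up. Right end of the row of three.
- soap_dish: bystander: oval white soap dish with a bar of soap, 88 x 123 x 27 mm, behind the row; origin at the centre of its underside
- spice_box: bystander: closed tan box with a small knob on its lid, 71 x 104 x 58 mm, at the right of the loose tins; origin at the centre of its underside
Not all that is in view belongs to the job. What is shaped like the tin_b but orange is not meant.

How it is judged (in metres and radians):
On the way, in this order (a step that is already met when the one before it is completed fails the run):
1. one empty tin stands released across a gap of the row (((horizontal distance between tin_a and row_left below 0.05 m and horizontal distance between tin_a and row_mid below 0.05 m and height (world z) of tin_a between 0.074 and 0.086 m and angle between tin_a's own z axis and vertical below 0.1 rad and linear speed of tin_a below 0.03 m/s and contact force between tin_a and the fingers below 0.05 N and contact force between tin_a and row_left below 1.7 N and contact force between tin_a and row_mid below 1.7 N) or (horizontal distance between tin_a and row_mid below 0.05 m and horizontal distance between tin_a and row_right below 0.05 m and height (world z) of tin_a between 0.074 and 0.086 m and angle between tin_a's own z axis and vertical below 0.1 rad and linear speed of tin_a below 0.03 m/s and contact force between tin_a and the fingers below 0.05 N and contact force between tin_a and row_mid below 1.7 N and contact force between tin_a and row_right below 1.7 N) or (horizontal distance between tin_b and row_left below 0.05 m and horizontal distance between tin_b and row_mid below 0.05 m and height (world z) of tin_b between 0.074 and 0.086 m and angle between tin_b's own z axis and vertical below 0.1 rad and linear speed of tin_b below 0.03 m/s and contact force between tin_b and the fingers below 0.05 N and contact force between tin_b and row_left below 1.7 N and contact force between tin_b and row_mid below 1.7 N) or (horizontal distance between tin_b and row_mid below 0.05 m and horizontal distance between tin_b and row_right below 0.05 m and height (world z) of tin_b between 0.074 and 0.086 m and angle between tin_b's own z axis and vertical below 0.1 rad and linear speed of tin_b below 0.03 m/s and contact force between tin_b and the fingers below 0.05 N and contact force between tin_b and row_mid below 1.7 N and contact force between tin_b and row_right below 1.7 N) or (horizontal distance between tin_c and row_left below 0.05 m and horizontal distance between tin_c and row_mid below 0.05 m and height (world z) of tin_c between 0.074 and 0.086 m and angle between tin_c's own z axis and vertical below 0.1 rad and linear speed of tin_c below 0.03 m/s and contact force between tin_c and the fingers below 0.05 N and contact force between tin_c and row_left below 1.7 N and contact force between tin_c and row_mid below 1.7 N) or (horizontal distance between tin_c and row_mid below 0.05 m and horizontal distance between tin_c and row_right below 0.05 m and height (world z) of tin_c between 0.074 and 0.086 m and angle between tin_c's own z axis and vertical below 0.1 rad and linear speed of tin_c below 0.03 m/s and contact force between tin_c and the fingers below 0.05 N and contact force between tin_c and row_mid below 1.7 N and contact force between tin_c and row_right below 1.7 N))), for 0.2 s.
2. both empty tins stand released, one across each gap (((horizontal distance between tin_a and row_left below 0.05 m and horizontal distance between tin_a and row_mid below 0.05 m and height (world z) of tin_a between 0.074 and 0.086 m and angle between tin_a's own z axis and vertical below 0.1 rad and linear speed of tin_a below 0.03 m/s and contact force between tin_a and the fingers below 0.05 N and contact force between tin_a and row_left below 1.7 N and contact force between tin_a and row_mid below 1.7 N) or (horizontal distance between tin_b and row_left below 0.05 m and horizontal distance between tin_b and row_mid below 0.05 m and height (world z) of tin_b between 0.074 and 0.086 m and angle between tin_b's own z axis and vertical below 0.1 rad and linear speed of tin_b below 0.03 m/s and contact force between tin_b and the fingers below 0.05 N and contact force between tin_b and row_left below 1.7 N and contact force between tin_b and row_mid below 1.7 N) or (horizontal distance between tin_c and row_left below 0.05 m and horizontal distance between tin_c and row_mid below 0.05 m and height (world z) of tin_c between 0.074 and 0.086 m and angle between tin_c's own z axis and vertical below 0.1 rad and linear speed of tin_c below 0.03 m/s and contact force between tin_c and the fingers below 0.05 N and contact force between tin_c and row_left below 1.7 N and contact force between tin_c and row_mid below 1.7 N)) and ((horizontal distance between tin_a and row_mid below 0.05 m and horizontal distance between tin_a and row_right below 0.05 m and height (world z) of tin_a between 0.074 and 0.086 m and angle between tin_a's own z axis and vertical below 0.1 rad and linear speed of tin_a below 0.03 m/s and contact force between tin_a and the fingers below 0.05 N and contact force between tin_a and row_mid below 1.7 N and contact force between tin_a and row_right below 1.7 N) or (horizontal distance between tin_b and row_mid below 0.05 m and horizontal distance between tin_b and row_right below 0.05 m and height (world z) of tin_b between 0.074 and 0.086 m and angle between tin_b's own z axis and vertical below 0.1 rad and linear speed of tin_b below 0.03 m/s and contact force between tin_b and the fingers below 0.05 N and contact force between tin_b and row_mid below 1.7 N and contact force between tin_b and row_right below 1.7 N) or (horizontal distance between tin_c and row_mid below 0.05 m and horizontal distance between tin_c and row_right below 0.05 m and height (world z) of tin_c between 0.074 and 0.086 m and angle between tin_c's own z axis and vertical below 0.1 rad and linear speed of tin_c below 0.03 m/s and contact force between tin_c and the fingers below 0.05 N and contact force between tin_c and row_mid below 1.7 N and contact force between tin_c and row_right below 1.7 N))), for 0.2 s.
At the end, for the whole second after the job is handed in: Both empty tins stand upright, still, released, one across each gap (underside 74-86 mm up, centre within 50 mm of both below, pressing with under 1.7 N on each); row upright. The full tin is in the fingers, still, within 0.35 rad of upright, underside over 100 mm up, touching nothing else listed (all of step 2 and height (world z) of each of row_left, row_mid, row_right below 0.008 m and angle between each of row_left, row_mid, row_right's own z axis and vertical below 0.1 rad and ((height (world z) of tin_a above 0.1 m and angle between tin_a's own z axis and vertical below 0.35 rad and linear speed of tin_a below 0.03 m/s and contact force between tin_a and the fingers above 1 N and contact force between tin_a and row_left below 0.05 N and contact force between tin_a and row_mid below 0.05 N and contact force between tin_a and row_right below 0.05 N and contact force between tin_a and soap_dish below 0.05 N and contact force between tin_a and spice_box below 0.05 N and contact force between tin_a and tin_b below 0.05 N and contact force between tin_a and tin_c below 0.05 N) or (height (world z) of tin_b above 0.1 m and angle between tin_b's own z axis and vertical below 0.35 rad and linear speed of tin_b below 0.03 m/s and contact force between tin_b and the fingers above 1 N and contact force between tin_b and row_left below 0.05 N and contact force between tin_b and row_mid below 0.05 N and contact force between tin_b and row_right below 0.05 N and contact force between tin_b and soap_dish below 0.05 N and contact force between tin_b and spice_box below 0.05 N and contact force between tin_b and tin_a below 0.05 N and contact force between tin_b and tin_c below 0.05 N) or (height (world z) of tin_c above 0.1 m and angle between tin_c's own z axis and vertical below 0.35 rad and linear speed of tin_c below 0.03 m/s and contact force between tin_c and the fingers above 1 N and contact force between tin_c and row_left below 0.05 N and contact force between tin_c and row_mid below 0.05 N and contact force between tin_c and row_right below 0.05 N and contact force between tin_c and soap_dish below 0.05 N and contact force between tin_c and spice_box below 0.05 N and contact force between tin_c and tin_a below 0.05 N and contact force between tin_c and tin_b below 0.05 N))); the arm keeps its last pose, push and grip.
It fails at once if a tin of the row is pushed more than 30 mm or toppled (distance of any of row_left, row_mid, row_right from where it was at the start of the episode above 0.03 m or angle between any of row_left, row_mid, row_right's own z axis and vertical above 0.5 rad).
It fails at once if a bystander is pushed more than 30 mm (distance of any of soap_dish, spice_box from where it was at the start of the episode above 0.03 m).
It also fails if it takes over 72 s, if anything falls off the work surface, if the arm or the gripper's body presses on something with over 40 N, if the wrist force passes 120 N, or if a joint passes its speed limit or range.

## Working session

There is one attempt and no reset: what is moved stays moved. The work goes in short steps, each a Python script; the robot and the scene stay as the last script left them, time stands still between calls to the robot, and variables do not carry over. Pictures are saved under pics/ and viewed, and the job is handed in when it is done.

```bash
ls; mkdir -p pics; python3 - <<'E'
from rig import arm
import cv2
for n in("side","top"):
    im=arm.snapshot(n); cv2.imwrite(f"pics/{n}0.png",im[:,:,::-1])
    c=arm.get_calibration(n); print(n,c["intrinsics"],c["cam_to_world"])
print(arm.grip_depth,arm.current_t(),arm.current_width(),arm.current_force(),arm.current_tool_rot())
E
```

```text
pics
side [[489.45324574   0.         258.10179581]
 [  0.         489.45324574 184.9180329 ]
 [  0.           0.           1.        ]] [[ 0.99989042  0.01421509 -0.00413224  0.53743786]
 [ 0.01141569 -0.562697    0.8265844  -1.30530292]
 [ 0.00942477 -0.826541   -0.56279761  0.88687976]
 [ 0.          0.          0.          1.        ]]
top [[451.28572086   0.         253.25500692]
 [  0.         451.28572086 190.8866855 ]
 [  0.           0.           1.        ]] [[ 2.61540968e-02 -9.77166697e-01  2.10858269e-01  1.96481855e-01]
 [-9.99647792e-01 -2.65150362e-02  1.11579618e-03 -6.57373567e-02]
 [ 4.50059577e-03 -2.10813186e-01 -9.77516008e-01  1.72755911e+00]
 [ 0.00000000e+00  0.00000000e+00  0.00000000e+00  1.00000000e+00]]
0.0188 0.1 0.09126287288843563 [-0.12368394 -0.21612686  0.29060718] [[ 9.63019142e-01  2.69432915e-01 -1.90212310e-04]
 [ 2.69432961e-01 -9.63018543e-01  1.07981312e-03]
 [ 1.07759215e-04 -1.09113017e-03 -9.99999399e-01]]
```

View pics/side0.png

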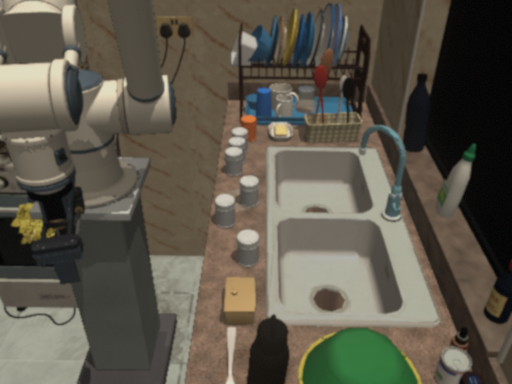

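View pics/top0.png

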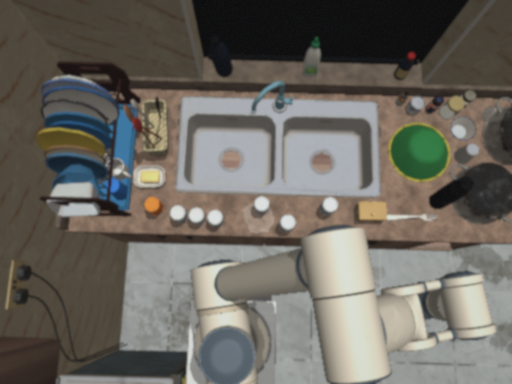

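In the top view, the row tins are at (178,213), (196,215) and (215,218). The loose tins are at (261,204), (287,222) and (330,205). Lookalikes are the orange can (152,205) and the white jars at the far right (458,131), (472,150); neither is meant. The soap dish is at (149,177) and the spice box at (372,211). Next I'll take close crops and measure the lids.

```bash
cat > h.py <<'E'
from rig import arm
import numpy as np, cv2
def ray(n,u,v,z):
    c=arm.get_calibration(n);K=c["intrinsics"];T=np.array(c["cam_to_world"])
    d=T[:3,:3]@np.linalg.inv(K)@np.array([u,v,1.]);o=T[:3,3]
    return o+d*(z-o[2])/d[2]
def proj(n,p):
    c=arm.get_calibration(n);K=c["intrinsics"];T=np.linalg.inv(np.array(c["cam_to_world"]))
    q=K@(T[:3,:3]@np.array(p)+T[:3,3]);return q[:2]/q[2]
def lids(n,im,th):
    hsv=cv2.cvtColor(im,cv2.COLOR_RGB2HSV)
    m=((hsv[:,:,2]>th)&(hsv[:,:,1]<40)).astype(np.uint8)
    k,l,s,c=cv2.connectedComponentsWithStats(m)
    return m,[(c[i],s[i]) for i in range(1,k) if 20<s[i][4]<500]
E
python3 - <<'E'
from h import *
a=cv2.cvtColor(cv2.imread("pics/top0.png"),4);b=cv2.cvtColor(cv2.imread("pics/side0.png"),4)
for n,im,th,R in(("top",a,205,(130,180,400,240)),("side",b,205,(200,100,300,330))):
    m,L=lids(n,im,th)
    for c,s in L:
        if R[0]<c[0]<R[2] and R[1]<c[1]<R[3]: print(n,c.round(1),s[2:],ray(n,*c,.08).round(4))
cv2.imwrite("pics/ctop.png",cv2.resize(a[185:240,135:395,::-1],None,fx=3,fy=3,interpolation=2))
cv2.imwrite("pics/cside.png",cv2.resize(b[110:330,195:285,::-1],None,fx=2.7,fy=2.7,interpolation=2))
E
```

```text
top [261.3 203.3] [ 12  12 118] [ 0.5056 -0.0951  0.08  ]
top [329.9 204.1] [ 12  13 117] [ 0.5093 -0.3497  0.08  ]
top [176.9 212.1] [ 13  11 112] [0.464  0.2159 0.08  ]
top [195.6 214.4] [ 12  12 117] [0.4572 0.1465 0.08  ]
top [214.5 216.5] [ 12  12 119] [0.4512 0.0764 0.08  ]
top [287.5 221.5] [ 12  12 119] [ 0.4402 -0.193   0.08  ]
top [395.3 216.8] [20  3 47] [ 0.4683 -0.5908  0.08  ]
side [246.6 180.5] [11  6 39] [ 0.4972 -0.0976  0.08  ]
side [223.9 197.9] [14  6 48] [ 0.4359 -0.1876  0.08  ]
side [249.1 236.6] [14  8 61] [ 0.5113 -0.3537  0.08  ]
```

View pics/ctop.png

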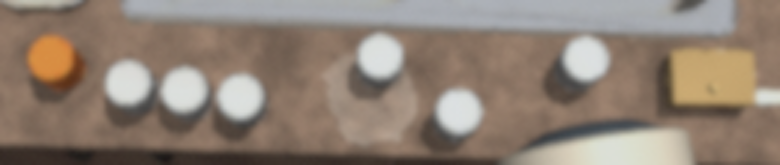

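View pics/cside.png

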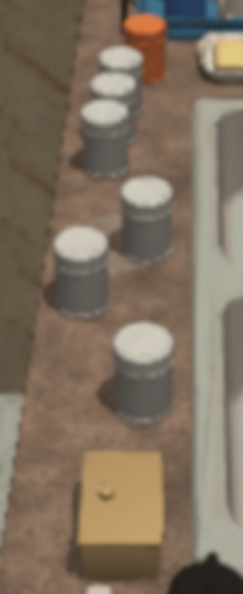

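The crop confirms three grey row tins with white lids and three identical loose ones. The orange can left of the row stays out of it. I'll refine the lid centres with a looser threshold.

```bash
python3 - <<'E'
from h import *
a=cv2.cvtColor(cv2.imread("pics/top0.png"),4);b=cv2.cvtColor(cv2.imread("pics/side0.png"),4)
for th in (150,165,180):
  for n,im,R in(("top",a,(160,180,340,240)),("side",b,(210,120,262,260))):
    m,L=lids(n,im,th)
    for c,s in L:
        if R[0]<c[0]<R[2] and R[1]<c[1]<R[3]: print(th,n,c.round(1),s[2:],ray(n,*c,.08).round(4)[:2])
g=b
for u,v in((249,215),(249,236)): print(b[v-6:v+6:2,u])
from math import *
# reach test
for p in [(.5056,-.0951),(.4402,-.193),(.5093,-.3497),(.4606,.181),(.4542,.1115)]:
  for yaw in (0,45,90,-45):
    t=radians(yaw);y=np.array([cos(t),sin(t),0]);z=np.array([0,0,-1.]);R=np.c_[np.cross(y,z),y,z]
    print(p,yaw,[None if (q:=arm.solve_ik([*p,h],R)) is None else np.round(q).astype(int).tolist() for h in(.02,.2)])
E
```

```text
150 top [261.3 203. ] [ 17  15 194] [ 0.5068 -0.0951]
150 top [177.  211.8] [ 15  15 190] [0.4653 0.2156]
150 top [195.8 214. ] [ 16  15 195] [0.4589 0.1457]
150 top [214.6 216.4] [ 16  16 192] [0.4519 0.0762]
150 top [287.7 221.3] [ 16  16 199] [ 0.4408 -0.1937]
150 side [238.9 130.8] [15  8 94] [0.4607 0.2141]
150 side [236.4 140.5] [ 16   8 106] [0.4553 0.1444]
150 side [233.3 151. ] [ 17   9 120] [0.4484 0.0743]
150 side [248.9 180.4] [ 19  11 154] [ 0.5039 -0.0972]
150 side [224.4 199.7] [ 20  13 191] [ 0.438  -0.1961]
150 side [247.8 236.5] [ 22  16 253] [ 0.5079 -0.3531]
165 top [261.4 203. ] [ 15  15 172] [ 0.5068 -0.0953]
165 top [330.2 203.9] [ 15  15 174] [ 0.5102 -0.3508]
165 top [177.  211.9] [ 15  15 175] [0.4648 0.2157]
165 top [195.9 214.2] [ 15  15 175] [0.4582 0.1455]
165 top [214.4 216.3] [ 15  15 173] [0.4523 0.0768]
165 top [287.8 221.3] [ 15  15 174] [ 0.4409 -0.1938]
165 side [239.  130.7] [15  8 88] [0.461  0.2148]
165 side [236.4 140.5] [16  8 98] [0.4552 0.1443]
165 side [233.2 150.9] [ 16   9 107] [0.4483 0.0745]
165 side [248.7 180.4] [ 18  10 145] [ 0.503
[... 1774 characters left out ...]
40, 41, 88, 0, 51, -130], [-40, 28, 79, 0, 72, -130]]
(0.5093, -0.3497) -45 [[-40, 41, 88, 0, 51, 5], [-40, 28, 79, 0, 72, 5]]
(0.4606, 0.181) 0 [[15, 35, 106, 0, 39, 15], [15, 19, 96, 0, 65, 15]]
(0.4606, 0.181) 45 [[15, 35, 106, 0, 39, -30], [15, 19, 96, 0, 65, -30]]
(0.4606, 0.181) 90 [[15, 35, 106, 0, 39, -75], [15, 19, 96, 0, 65, -75]]
(0.4606, 0.181) -45 [[15, 35, 106, 0, 39, 60], [15, 19, 96, 0, 65, 60]]
(0.4542, 0.1115) 0 [[6, 34, 110, 0, 36, 6], [6, 17, 100, 0, 64, 6]]
(0.4542, 0.1115) 45 [[6, 34, 110, 0, 36, -39], [6, 17, 100, 0, 64, -39]]
(0.4542, 0.1115) 90 [[6, 34, 110, 0, 36, -84], [6, 17, 100, 0, 64, -84]]
(0.4542, 0.1115) -45 [[6, 34, 110, 0, 36, 51], [6, 17, 100, 0, 64, 51]]
```

```bash
cat >> h.py <<'E'
P={1:(.5052,-.096),2:(.4393,-.1943),3:(.5090,-.3516)}
row={'l':(.4628,.2150),'m':(.4568,.1450),'r':(.4500,.0757)}
G={'L':(.4598,.1800),'R':(.4534,.1103)}
d=np.array(row['l'])-np.array(row['r']);d/=np.linalg.norm(d)
y=np.array([d[1],-d[0],0]);z=np.array([0,0,-1.]);R=np.c_[np.cross(y,z),y,z]
H=.026   # TCP above tin underside
def fz(k=8):
    f=[]
    for _ in range(k): f.append(arm.current_force()); arm.sleep(.03)
    return np.mean(f,0)
def heft(i,move=True):
    p=P[i]
    if move: arm.move_to([*p,.17],R)
    arm.sleep(.2); f0=fz()
    arm.move_l([*p,H],feed=.15); arm.grip(.045); w=arm.current_width()
    arm.move_l([*p,H+.11],feed=.15); arm.sleep(.3); f1=fz()
    print("tin",i,"width",round(w,4),"df",(f1-f0).round(2),"kg",round((f0-f1)[2]/9.81,3),"t",round(arm.current_t(),2))
    return w,(f0-f1)[2]/9.81
E
python3 - <<'E'
from h import *
heft(1)
cv2.imwrite("pics/side1.png",arm.snapshot("side")[:,:,::-1])
E
```

```text
tin 1 width 0.0576 df [-0.21  0.03 -4.78] kg 0.487 t 5.92
```

View pics/side1.png

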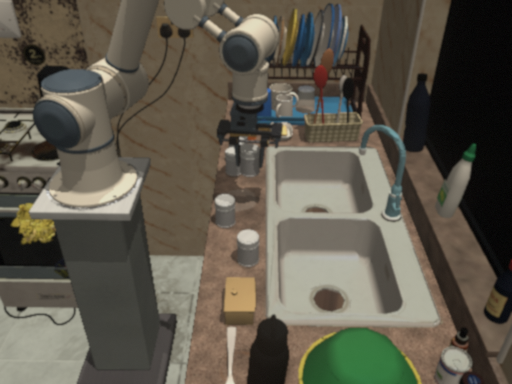

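The tin at (249,160) is lifted, upright and weighs about 0.49 kg, so it is the full one. I'll set it back and take the tin at (224,210).

```bash
cat >> h.py <<'E'
def place(g):
    q=G[g]
    arm.move_l([*q,H+.13],R,feed=.2); arm.sleep(.2)
    arm.move_l([*q,H+.09],feed=.1); f0=fz(4)
    arm.move_l([*q,H+.0812],feed=.03); f1=fz(4)
    print("pre-release df",(f1-f0).round(2),arm.current_ee_pos())
E
python3 - <<'E'
from h import *
p=P[1]
arm.move_l([*p,H+.001],feed=.12); arm.grip(.09); arm.move_l([*p,.16],feed=.2)
w,m=heft(2)
if m<.25:
    arm.move_l([*P[2],H+.13],feed=.2)
    place('L')
cv2.imwrite("pics/side2.png",arm.snapshot("side")[:,:,::-1]);cv2.imwrite("pics/top2.png",arm.snapshot("top")[:,:,::-1])
i=cv2.imread("pics/side2.png")[90:290,190:310];cv2.imwrite("pics/cs2.png",cv2.resize(i,None,fx=3,fy=3,interpolation=2))
print(arm.current_t())
E
```

```text
tin 2 width 0.0572 df [-0.3   0.   -1.13] kg 0.115 t 12.68
pre-release df [ 0.4   0.34 -0.14] [0.45989012 0.18001621 0.10726077]
16.5083
```

View pics/cs2.png

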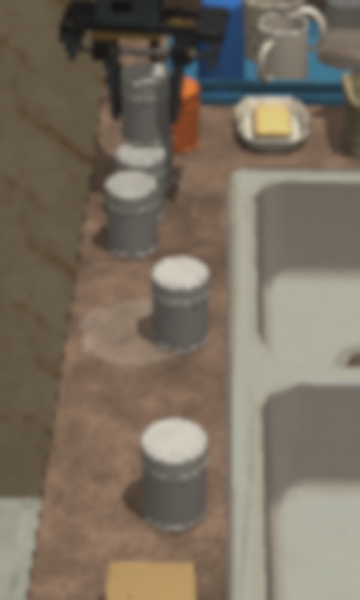

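View pics/top2.png

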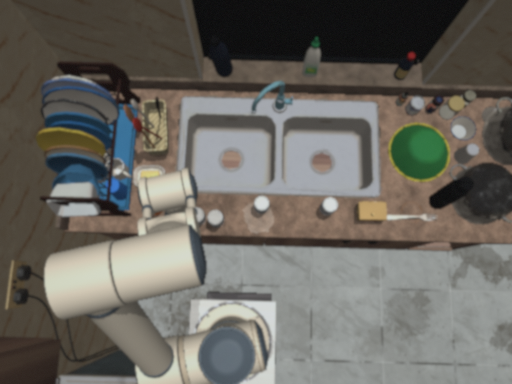

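The tin is held over the left gap (crop (146,100)), behind row_mid's lid at (140,155), with no contact force yet. I'll lower it slightly and release.

```bash
python3 - <<'E'
from h import *
q=G['L']
f0=fz(3);arm.move_l([*q,H+.0800],feed=.02);f1=fz(3);print((f1-f0).round(2))
if (f1-f0)[2]<.3:
    arm.move_l([*q,H+.0792],feed=.02);print((fz(3)-f0).round(2))
arm.grip(.09); arm.sleep(.1); arm.move_l([*q,H+.16],feed=.15); 
w,m=heft(3)
cv2.imwrite("pics/side3.png",arm.snapshot("side")[:,:,::-1]);t=arm.snapshot("top");cv2.imwrite("pics/top3.png",t[:,:,::-1])
i=cv2.imread("pics/side3.png")[90:290,190:310];cv2.imwrite("pics/cs3.png",cv2.resize(i,None,fx=3,fy=3,interpolation=2))
m_,L=lids("top",t,165)
for c,s in L:
    if 160<c[0]<340 and 195<c[1]<240: print(c.round(1),s[2:],ray("top",*c,.08).round(4)[:2],ray("top",*c,.16).round(4)[:2])
cv2.imwrite("pics/ct3.png",cv2.resize(t[185:240,135:395,::-1],None,fx=3,fy=3,interpolation=2))
print(arm.current_t())
E
```

```text
[-0.64 -0.79  5.89]
tin 3 width 0.0579 df [ 0.27  0.73 -1.37] kg 0.14 t 23.96
[180.5 209.7] [ 21  17 248] [0.4736 0.2031] [0.4601 0.1901]
[197.9 214.7] [ 12  14 113] [0.4566 0.1382] [0.444  0.1283]
[209.6 216.3] [ 5  8 31] [0.4518 0.0944] [0.4394 0.0867]
24.0583
```

View pics/cs3.png

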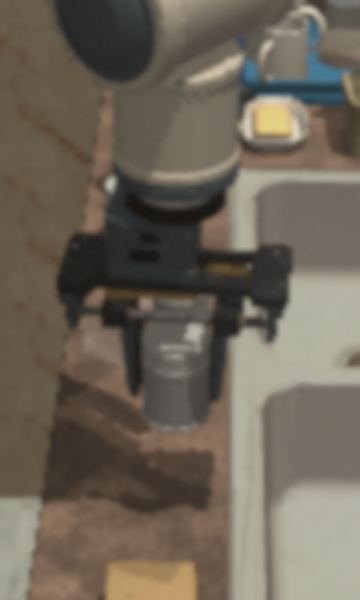

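View pics/ct3.png

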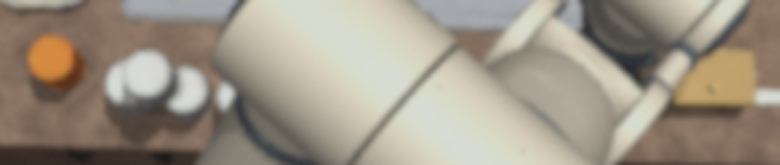

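The first tin stands across the left gap (crop (147,75)). Row_mid at (186,90) is unmoved. Tin 3 is empty at about 0.14 kg, so I'll take it to above the right gap.

```bash
python3 - <<'E'
from h import *
print("expected stacked lid px",proj("top",[*G['L'],.16]),proj("side",[*G['L'],.16]))
arm.move_l([*P[3],H+.14],feed=.2)
place('R')
s=arm.snapshot("side");t=arm.snapshot("top")
cv2.imwrite("pics/cs4.png",cv2.resize(s[90:210,190:310,::-1],None,fx=4,fy=4,interpolation=2))
cv2.imwrite("pics/ct4.png",cv2.resize(t[185:240,135:395,::-1],None,fx=3,fy=3,interpolation=2))
print("held lid expected px",proj("side",[*G['R'],.16]),arm.current_t())
E
```

```text
expected stacked lid px [183.40185807 209.82363764] [237.91410739 114.33639443]
pre-release df [ 0.03 -0.26 -0.63] [0.45346035 0.1103179  0.10723091]
held lid expected px [234.94861454 123.88802715] 28.3917
```

View pics/cs4.png

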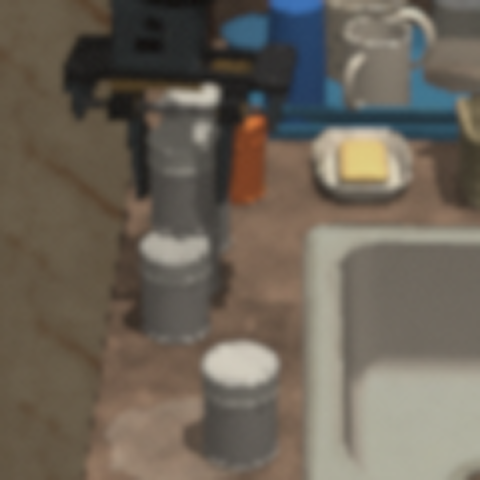

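View pics/ct4.png

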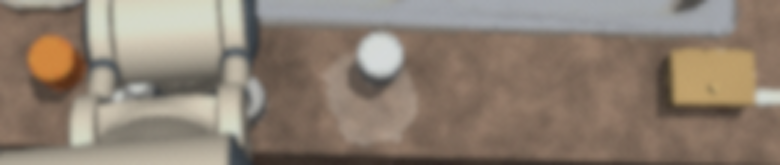

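The held tin (crop (185,180)) is over row_right's back half (175,245), as expected for the right gap. The full tin is at (240,360). I'll lower, release, look, then regrasp the full tin.

```bash
python3 - <<'E'
from h import *
q=G['R']
f0=fz(3);arm.move_l([*q,H+.0802],feed=.02);f1=fz(3);print((f1-f0).round(2))
if (f1-f0)[2]<.3:
    arm.move_l([*q,H+.0795],feed=.02);print((fz(3)-f0).round(2))
arm.grip(.09); arm.sleep(.1); arm.move_l([*q,H+.17],feed=.15)
arm.move_l([*P[3],.22],R,feed=.3)
s=arm.snapshot("side");t=arm.snapshot("top")
cv2.imwrite("pics/cs5.png",cv2.resize(s[90:210,190:310,::-1],None,fx=4,fy=4,interpolation=2))
cv2.imwrite("pics/ct5.png",cv2.resize(t[185:240,135:395,::-1],None,fx=3,fy=3,interpolation=2))
for k in (1,):print("full expected",proj("side",[*P[1],.08]),proj("top",[*P[1],.08]))
for n,im in(("side",s),("top",t)):
  m_,L=lids(n,im,165)
  for c,st in L:
    if (n=="top" and 160<c[0]<340 and 195<c[1]<240) or (n=="side" and 210<c[0]<262 and 100<c[1]<260): print(n,c.round(1),st[2:],ray(n,*c,.08).round(4)[:2],ray(n,*c,.16).round(4)[:2])
print([ (k,proj("top",[*G[k],.16])) for k in G],arm.current_t())
E
```

```text
[ 0.4  -0.23 -0.16]
[-3.49 -0.95 18.65]
full expected [249.33710454 180.20131287] [261.58037414 203.39996286]
side [249.6 180.4] [ 18  10 150] [ 0.5059 -0.0973] [ 0.5091 -0.2171]
top [180.6 209.6] [ 21  17 247] [0.4737 0.2031] [0.4602 0.19  ]
[('L', array([183.40185807, 209.82363764])), ('R', array([203.10855517, 212.14503838]))] 32.5083
```

View pics/cs5.png

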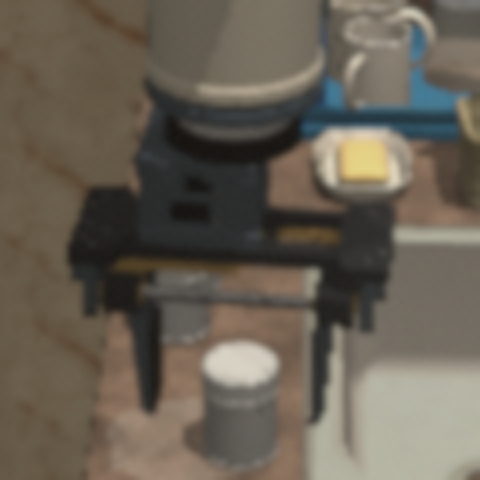

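View pics/ct5.png

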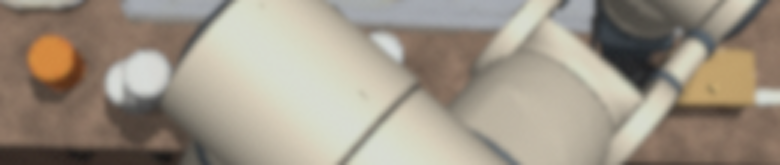

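The arm blocks both views, so I'll back off to the start pose with the gripper empty to check the stack.

```bash
python3 - <<'E'
from h import *
arm.move_joints([-79.842, 28.281, 77.091, 0, 74.628, -5.472])
s=arm.snapshot("side");t=arm.snapshot("top")
cv2.imwrite("pics/cs6.png",cv2.resize(s[90:210,190:310,::-1],None,fx=4,fy=4,interpolation=2))
cv2.imwrite("pics/ct6.png",cv2.resize(t[185:240,135:395,::-1],None,fx=3,fy=3,interpolation=2))
for n,im in(("side",s),("top",t)):
  m_,L=lids(n,im,165)
  for c,st in L:
    if (n=="top" and 160<c[0]<340 and 195<c[1]<240) or (n=="side" and 210<c[0]<262 and 100<c[1]<260): print(n,c.round(1),st[2:],ray(n,*c,.08).round(4)[:2],ray(n,*c,.16).round(4)[:2])
print([ (k,n,proj(n,[*G[k],.16])) for k in G for n in("top","side")],arm.current_t())
E
```

```text
side [237.9 114.3] [15  7 84] [0.451 0.344] [0.4596 0.1805]
side [235.2 123.9] [ 16   8 100] [0.445  0.2663] [0.4541 0.1105]
side [232.8 152. ] [16  7 74] [0.4471 0.0673] [ 0.4561 -0.0688]
side [249.8 180.4] [ 18  10 144] [ 0.5066 -0.097 ] [ 0.5096 -0.2168]
top [261.3 202.5] [ 15  14 170] [ 0.5087 -0.095 ] [ 0.4936 -0.0935]
top [180.4 209.6] [ 22  17 260] [0.4736 0.2036] [0.4602 0.1906]
top [202.5 211.2] [ 16  16 197] [0.4701 0.1216] [0.4568 0.1125]
top [216.4 216.6] [ 12  15 125] [0.4511 0.0696] [0.4387 0.0631]
[('L', 'top', array([183.40185807, 209.82363764])), ('L', 'side', array([237.91410739, 114.33639443])), ('R', 'top', array([203.10855517, 212.14503838])), ('R', 'side', array([234.94861454, 123.88802715]))] 34.1667
```

View pics/cs6.png

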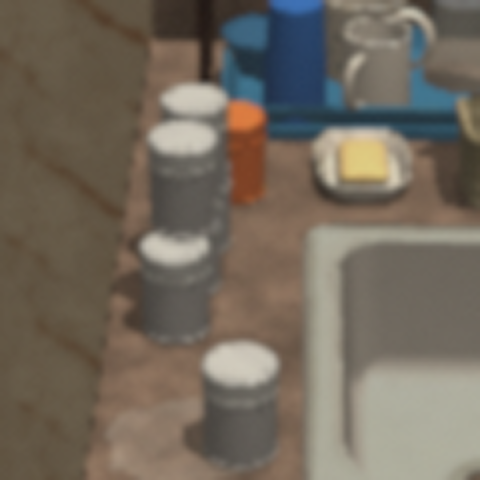

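View pics/ct6.png

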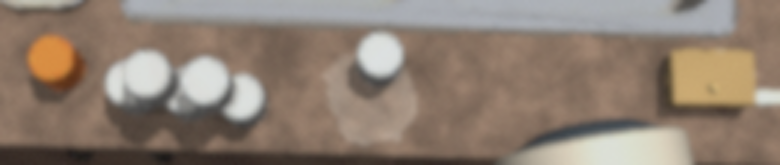

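Both empties stand across their gaps. The top-view lids are at crop (147,75) and (205,80), within 1–2 mm of the plan in the side view. Next is the full tin at (380,55).

```bash
python3 - <<'E'
from h import *
P[1]=(.5075,-.096)
arm.move_to([.5075,-.2,.19],R)
heft(1)
arm.move_l([.5,-.27,.25],feed=.15); arm.sleep(.5)
print(arm.current_width(),arm.current_ee_pos(),arm.current_t())
s=arm.snapshot("side");t=arm.snapshot("top")
cv2.imwrite("pics/cs7.png",cv2.resize(s[60:260,170:310,::-1],None,fx=3,fy=3,interpolation=2))
cv2.imwrite("pics/ct7.png",cv2.resize(t[185:240,135:395,::-1],None,fx=3,fy=3,interpolation=2))
E
```

```text
tin 1 width 0.058 df [-0.05  0.22 -4.61] kg 0.47 t 40.19
0.056931946586504065 [ 0.50001263 -0.26996932  0.24999473] 42.2333
```

View pics/cs7.png

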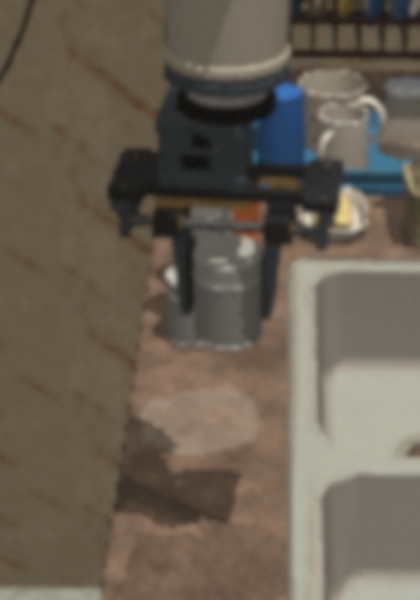

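View pics/ct7.png

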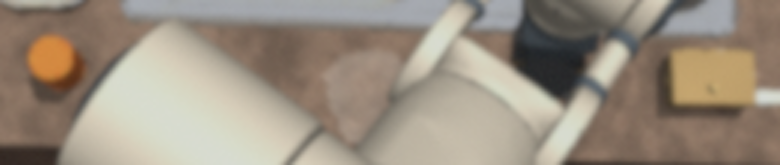

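The full tin is held upright and clear (crop (228,300)), but the stack is hidden. I'll swing right, as in the start pose but higher, for a last check.

```bash
python3 - <<'E'
from h import *
arm.move_l([.40,-.45,.29],feed=.15)
arm.move_l([.27,-.56,.29],feed=.15); arm.sleep(.5)
print(arm.current_width(),arm.current_ee_pos(),arm.current_t(),fz()[2])
s=arm.snapshot("side");t=arm.snapshot("top")
cv2.imwrite("pics/s8.png",s[:,:,::-1])
cv2.imwrite("pics/ct8.png",cv2.resize(t[185:240,135:395,::-1],None,fx=3,fy=3,interpolation=2))
for n,im in(("side",s),("top",t)):
  m_,L=lids(n,im,165)
  for c,st in L:
    if (n=="top" and 160<c[0]<340 and 195<c[1]<240) or (n=="side" and 210<c[0]<262 and 100<c[1]<260): print(n,c.round(1),st[2:],ray(n,*c,.16).round(4)[:2])
E
```

```text
0.057648277127944944 [ 0.27005926 -0.55998661  0.28999789] 45.6667 -4.4256034117220375
side [238.1 114.3] [15  8 91] [0.4603 0.1801]
side [235.4 123.8] [ 17   8 108] [0.4547 0.1112]
side [233. 152.] [16  7 79] [ 0.4568 -0.0684]
top [180.5 209.6] [ 22  17 258] [0.4603 0.1904]
top [202.5 211.2] [ 16  15 195] [0.4568 0.1127]
top [216.3 216.6] [ 11  15 121] [0.4388 0.0633]
```

View pics/s8.png

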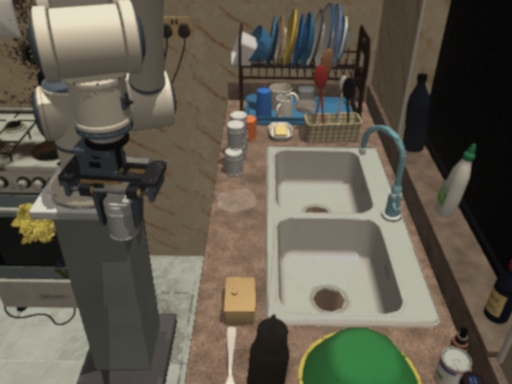

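View pics/ct8.png

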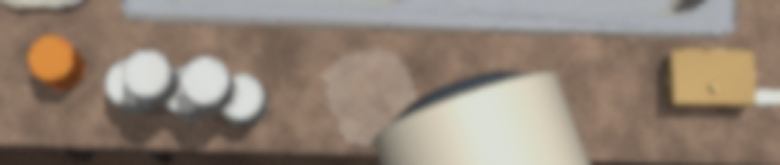

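The stack is intact, with lids at side (238,114) and (235,124). The full tin is upright in the fingers at (122,215), and the soap dish and spice box are unmoved. Handing in.

```bash
python3 -c "
from rig import arm
print(arm.current_t(),arm.sign_off())"
```

```text
the job is handed in; nothing more can be done
46.0333 None
```

I handed the job in at 46.0 s. Both empty tins are stacked and the full one is still held in the gripper.

- **Hefting:** the loose tin nearest the row is the full one, at about 0.48 kg. The other two weighed about 0.12 kg and 0.14 kg. I set the full tin back down while stacking the other two.
- **Stacking:** in the last side view, both lids are within about 1–2 mm of their planned spots over the gaps. Nothing in the row, the soap dish or the spice box appears to have moved.
- **Full tin:** it is held upright with its underside at about 0.26 m, out over the counter's front edge and clear of everything. The fingers are 57.6 mm apart and the wrist reads −4.4 N, which matches its weight.
- **Discrepancies:**
  - The two cameras differ by 2–3 mm, about the calibration error.
  - In the last top view the left stacked lid's mask merged with the row lid beside it, so I judged that tin from the side view and the crop.
  - The second placing pressed down with about 19 N for a moment before release. The check afterwards showed no visible shift.

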